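# Hang the spice holder in the pot

## Task

Take the cork lid off the white pot and lay it flat on the round blue mat. Then hang the small steel holder inside the pot by its bent lip, over the wall that carries the green button and centred on that button, and press it gently down past the button until the lip sits fully home on the rim, upright. The glaze chips easily: touch the wall only lightly while you feel for it, never press hard, and leave everything else where it stands.

Things in the scene. Friction and masses are not known exactly. Their poses are not given: they have to be found in the camera images.
- tray: Fixed steel tray, 170 (x) by 124 (y) mm, floor 6 thick, edge 12 high; origin at the centre of its underside, z up. In it, square to it, stands a heavy white ceramic pot on rubber feet (does not slide). The pot is centred in y but stands anywhere within 22 mm either way of the tray's centre along the tray's x: this offset is NOT reported, so find its wall by touch (10 mm/s or slower).
- pot_place (a point): A point of the tray (not of the pot), 106 mm above its origin, at the height of the pot's rim: where the middle of the mouth would be without the unknown offset along x. Axes as the tray. Pot 104 by 104 mm outside, 100 tall, walls 5 thick, 95 deep inside. Glaze chips if the holder bears on it with over 8 N before the leg is over and below the rim, or later with over 22 N in all (button squeeze about 5 N included).
- button_place (a point): A point of the tray, 52 mm along +x and 94 mm above its origin: where the green sprung silicone button on the outside of the pot's +x wall would be without the unknown offset. Button: cone 22 mm across, 12 mm below the rim, mid-wall, standing 4.5 mm out, yields inwards; a hook over the wall there needs a push down of about 3 to 8 N to pass it.
- lid_knob (a point): Centre of the dark upright round knob (28 mm across, 34 tall) on the pot's loose cork-look lid, 0.18 kg; z up, x, y along the lid's sides. Lid plate 156 (x) by 116 (y) by 8 mm, its top 18 mm below this point; under it a 42 by 56 mm plug 10 deep hangs loosely in the mouth (lowest face 36 mm below this point; 40 mm above the shelf when the lid lies on the mat).
- holder_handle (a point): Centre of the blue upright handle (14 in x, 22 in y, 50 mm tall) of a steel hook-on holder, 0.1 to 0.2 kg, standing on the shelf; z up. In mm from here: open box x -28 to +8, y -25 to +25, z -99 (underside) to -49; its flat back (outer face x = +8, towards +x) runs up to the bent lip, whose top is at z = -25. Fully home, this point is 135 mm above the tray's origin.
- holder_lip (a point): Middle of the gap under the holder's bent lip, at the lip's underside; axes as the handle. The lip is 4 thick, then a leg 3 thick, 30 wide points down 18 mm: gap 8 mm wide in x (back plate to leg), 18 deep, for the 5 mm wall. From the handle's centre this point is at x = +12, z = -29; leg x +16 to +19, its end z = -47.
- mat: Fixed round blue mat, 150 mm across, 4 mm thick, where the lid is to lie; origin at the centre of its underside.
- dabba: Bystander, leave alone: round stainless dabba with lid, 116 mm across, 82 tall; origin at the centre of its underside.
- ghee_pot: Bystander, leave alone: round-bellied steel ghee pot, 90 mm across, 96 tall; origin at the centre of its underside.
- squeezer: Bystander, leave alone: yellow plastic lemon squeezer, bowl 84 mm across, 28 tall, handle 147 mm out along its +y; origin at the centre of its underside.
- jar: Bystander, leave alone: small closed jar, 48 mm across, 85 tall; origin at the centre of its underside.
- salt: Bystander, leave alone: blue ceramic salt shaker, 42 mm across, 74 tall; origin at the centre of its underside.
- mug: Bystander, leave alone: terracotta mug, 76 mm across, 85 tall; origin at the centre of its underside.
- spoon: Bystander, leave alone: steel spoon with wooden handle, 170 mm long, lying along its x; origin at the centre of its underside.
Mind the look-alikes: they are no part of the job. What is shaped like the part that bears lid_knob but purple is not meant. Leave any red look-alike of the part that bears holder_handle alone.

How it is judged:
By the outcome, as a careful person would: the job done as asked, in the order asked, and still so for the second after the job is handed in, with the robot touching nothing.
It also fails if it takes over 72 s, if anything falls off the work surface, if the arm or the gripper's body presses on something with over 40 N, if the wrist force passes 120 N, or if a joint passes its speed limit or range.

## Robot

A 6-joint arm with a two-finger parallel gripper is mounted at the origin on the work surface. World frame = base frame: x ahead of the robot, y to its left, z up, the work surface at z = 0. Lengths are in m, angles in rad, forces in N, time in s.
With the tool pointing down it reaches from about 0.225 to 0.725 m from the base axis. Payload 3.1 kg.
Tool frame: the origin (TCP) lies midway between the tips of the shut fingers; the grasp point (between the pads) lies env.tcp_to_grasp behind it (env.tcp_to_grasp is the distance from the TCP to the grasp point, in m); z points along the fingers, y is the direction in which the jaws open and shut (so a half turn about z gives the same grasp; the last joint's range is limited). The gripper opens to 85 mm and grips with 20 to 120 N. Pads are 22 mm wide; open, the fingers measure 114 mm over their backs; the gripper's body (76 mm by 85 mm) begins 54 mm behind the grasp point. The pads swing forward as they close: fully open they stand 13 mm farther back than shut.
Start: joints at [-1.247, 0.048, 0.099, 1.622, 0, 1.443], TCP at [0.229, -0.472, 0.231] pointing down, gripper open.
Joint ranges: [-2.91, 2.91], [-0.99, 1.94], [-1.21, 1.42], [-2.12, 2.29], [-1.49, 1.47], [-3.14, 3.14]. Speed limits (rad/s): [2.79, 2.79, 3.14, 3.14, 3.14, 3.14].

## Interface

Orientations are given as a unit quaternion [w, x, y, z].
In Python, from station import status, eyes, job, env gives the robot as it stands. The module is installed in compiled form; this text tells all that it offers.
- The arm moves only by the tool jog_arm, never from a script. Its argument "commands" is a list of rows, each a list of 2 entries, a list of its own where there are three numbers: the shift along the tool's x, y, z in mm, then the turn about the tool's z in degrees. A call has 1 to 12 rows; each row shifts and turns the commanded pose from where the row before left it, along the tool's axes as they then stand; what a row does not reach is not made up. A row lasts 1/12 s, in which the tool goes at most 41.7 mm and 7.16 degrees, less where a joint would pass 70% of its speed; a pose out of reach is approached as far as the arm can. A call with a gripper value outside its range is refused whole. "jaw" is the opening, from 0 (shut) to 1 (fully open), set as the call begins (left out, the last holds). The fingers move at their own pace and stop on an object; "force" is the grip in N (left out, the last holds). Time passes only in rows, so rows that do not move let the fingers close. It gives the time, the measured TCP pose, the force and the opening at its end, in the units of the state.
- status.get_obs(): the state, without advancing time (a new reading comes with each control period).
- eyes.read_camera(name): name is "scene" or "side" or "wrist"; returns a dict with "color" (384x512x3 uint8, red, green, blue), "range_z" (384x512 float32, m along the optical axis (not along the pixel's ray), 0 where there is no reading), "fov_y" (degrees; the focal length in pixels is half the picture's height over the tangent of half this angle, whatever the lens; pixels are square), "cx", "cy" (the principal point, pixels), "R" (3x3) and "t" (3): a world point X has camera coordinates R X + t; the wrist camera has in their place "hand_eye" (4x4, takes a point from camera to tool coordinates, whose origin is the TCP and whose axes are the flange's). Camera axes: x right, y down, z forward; pixel columns grow to the right and rows downward; lengths in m; the calibration is good to about 2 mm. A picture is of the moment at which its call begins: read the wrist's pose just before it.
- job.job_done(): hands the job in, once; it reports no verdict.
The state is a dict: "time": time; "joints": joint angles; "qvel": joint speeds; "tau": joint torques, N m; "tool_pos": TCP position; "tool_rot": TCP orientation; "contact_force": force on the tool from outside, world axes, zero at the start; "moment": the same for the moment, N m; "opening": finger opening in m.
Only numpy, scipy, OpenCV 4.12 (cv2) and the standard library are available. Lean on these libraries where they do the work, as an engineer would, in place of code of your own. Each camera call takes 0.05 s, during which the arm holds its last target.

## Working session

There is one attempt and no reset: what is moved stays moved. The work goes in short steps, Python scripts to look and compute and a tool call to move; the robot and the scene stay as the last step left them, time stands still between calls to the robot, and variables do not carry over. Pictures are saved under pics/ and viewed, and the job is handed in when it is done.

Besides the shell and the picture viewer there is one more tool, called after "Call:" in YAML: its name, and indented under it one key for each argument. jog_arm: Moves the arm, as the interface text tells. Its arguments: {"type":"object","properties":{"commands":{"type":"array","items":{"type":"array"}},"jaw":{"type":"number"},"force":{"type":"number"}},"required":["commands"]}

```bash
mkdir -p pics
cat > h.py <<'E'
import numpy as np, cv2, pickle
from station import status, eyes, job, env
def save(n,img): cv2.imwrite('pics/'+n+'.png',cv2.cvtColor(img,cv2.COLOR_RGB2BGR))
def f(c): return c['color'].shape[0]/2/np.tan(np.radians(c['fov_y'])/2)
def cloud(c):
    F=f(c);h,w=c['range_z'].shape;v,u=np.mgrid[:h,:w];z=c['range_z']
    P=np.stack([(u-c['cx'])/F*z,(v-c['cy'])/F*z,z],-1)
    return (P-c['t'])@np.asarray(c['R'])   # R^T (P-t)
def plane(c,u,v,z0):
    F=f(c);R=np.asarray(c['R']);d=R.T@np.array([(u-c['cx'])/F,(v-c['cy'])/F,1]);o=-R.T@np.asarray(c['t'])
    return o+d*(z0-o[2])/d[2]
E
python3 - <<'E'
from h import *
o=status.get_obs();print(o,env.tcp_to_grasp)
for n in('scene','side'):
    c=eyes.read_camera(n);pickle.dump(c,open(n+'.pkl','wb'));save(n+'0',c['color']);print(n,c['fov_y'],c['cx'],c['cy'],c['R'],c['t'])
c=eyes.read_camera('wrist');save('wrist0',c['color']);print(c['hand_eye'])
E
```

```text
{'time': 0.0, 'joints': array([-1.24681596e+00,  4.87461841e-02,  9.76209902e-02,  1.62199787e+00,
        8.16840180e-06,  1.44298552e+00]), 'qvel': array([ 0.00029274, -0.00111295,  0.00026656,  0.00067969, -0.00069568,
       -0.00099478]), 'tau': array([ 6.50300299e-04, -3.38780022e+01,  3.20016253e+01,  2.02885835e-02,
        7.98107394e-07,  3.67719508e-06]), 'tool_pos': array([ 0.22899673, -0.47175873,  0.23013114]), 'tool_rot': array([-1.15817500e-03,  9.74593247e-01,  2.23979127e-01, -1.09861126e-04]), 'contact_force': array([ 0.30648315,  0.49876721, -0.46804453]), 'moment': array([-0.01503073,  0.01386148,  0.01964519]), 'opening': 0.08553298049551762} 0.0187
scene 52.40924698834125 256.4326655253477 197.1660586366733 [[ 0.51894369  0.85477969  0.00700888]
 [ 0.56827297 -0.33885482 -0.74982881]
 [-0.63856344  0.39310189 -0.66159476]] [-0.28250874 -0.22115181  1.52021152]
side 43.473775139807785 255.91698243508546 184.9151669961708 [[-9.94495971e-01 -1.04774726e-01 -1.39612801e-04]
 [-6.03913405e-02  5.74307643e-01 -8.16408976e-01]
 [ 8.56192075e-02 -8.11907007e-01 -5.77474124e-01]] [0.55618763 0.093218   1.59138219]
[[-1.07031583e-03 -9.65872596e-01 -2.59015411e-01  6.44035401e-02]
 [ 9.99999425e-01 -1.04972806e-03 -2.17792641e-04 -5.71746168e-04]
 [-6.15358024e-05 -2.59015496e-01  9.65873164e-01 -1.42151646e-01]
 [ 0.00000000e+00  0.00000000e+00  0.00000000e+00  1.00000000e+00]]
```

View pics/scene0.png

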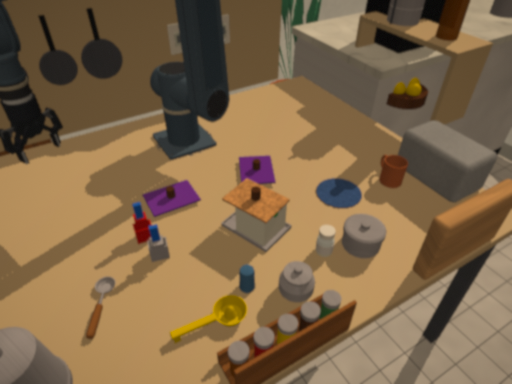

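View pics/side0.png

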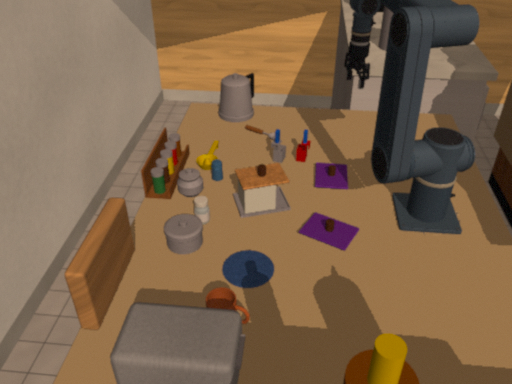

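The scene shows the cork lid on the pot at (256,200), with its knob at (256,193). Two purple look-alike lids are at (171,195) and (256,167), and they are not meant. The grey steel holder with the blue handle is at (157,243), and the red look-alike next to it at (141,225) is not meant. The blue mat is at (339,193). I'll confirm with enlarged crops and measure.

Run:
```python
from h import *
S=pickle.load(open('scene.pkl','rb'));D=pickle.load(open('side.pkl','rb'))
a=cv2.resize(S['color'][170:280,110:310],(800,440),interpolation=cv2.INTER_CUBIC)
save('crop_s',a)
b=cv2.resize(D['color'][120:220,220:340],(720,600),interpolation=cv2.INTER_CUBIC);save('crop_d',b)
for n,c in(('s',S),('d',D)):
    P=cloud(c);hsv=cv2.cvtColor(c['color'],cv2.COLOR_RGB2HSV)
    H,s,V=[hsv[...,i].astype(int) for i in range(3)]
    ok=c['range_z']>0
    blue=(H>98)&(H<125)&(s>120)&ok&(P[...,2]<.2)&(P[...,2]>-.01)
    k,l,st,ce=cv2.connectedComponentsWithStats(blue.astype(np.uint8))
    for i in range(1,k):
        if st[i,4]>12:
            q=P[l==i];print(n,'blue',ce[i].round(),st[i,4],q.min(0).round(3),q.max(0).round(3),np.median(q,0).round(3))
    up=(P[...,2]>.102)&(P[...,2]<.17)&ok&(P[...,0]>.25)&(P[...,0]<.65)&(abs(P[...,1])<.4)
    k,l,st,ce=cv2.connectedComponentsWithStats(up.astype(np.uint8))
    for i in range(1,k):
        if st[i,4]>12:
            q=P[l==i];print(n,'high',ce[i].round(),st[i,4],q.min(0).round(3),q.max(0).round(3),np.median(q,0).round(3))
```

```text
s blue [137. 209.] 84 [ 0.402 -0.309  0.082] [ 0.418 -0.292  0.127] [ 0.413 -0.301  0.109]
s blue [154. 233.] 96 [ 0.506 -0.301  0.08 ] [ 0.52  -0.283  0.128] [ 0.517 -0.293  0.108]
s high [256. 200.] 1587 [ 0.453 -0.084  0.102] [0.636 0.078 0.152] [ 0.554 -0.011  0.114]
s high [137. 207.] 77 [ 0.396 -0.311  0.102] [ 0.418 -0.29   0.127] [ 0.412 -0.301  0.119]
s high [153. 230.] 86 [ 0.504 -0.303  0.102] [ 0.522 -0.279  0.128] [ 0.517 -0.292  0.119]
d blue [277. 136.] 41 [ 0.505 -0.293  0.074] [ 0.517 -0.274  0.125] [ 0.51  -0.283  0.098]
d blue [305. 136.] 36 [ 0.4   -0.301  0.077] [ 0.41  -0.283  0.127] [ 0.405 -0.289  0.104]
d blue [249. 269.] 629 [ 0.483  0.247 -0.003] [0.616 0.386 0.012] [0.546 0.319 0.005]
d high [277. 132.] 35 [ 0.503 -0.308  0.104] [ 0.518 -0.275  0.127] [ 0.51  -0.284  0.118]
d high [305. 133.] 35 [ 0.399 -0.311  0.102] [ 0.414 -0.283  0.127] [ 0.406 -0.291  0.118]
d high [261. 176.] 1034 [ 0.453 -0.088  0.102] [0.635 0.079 0.154] [0.542 0.008 0.115]
```

View pics/crop_s.png

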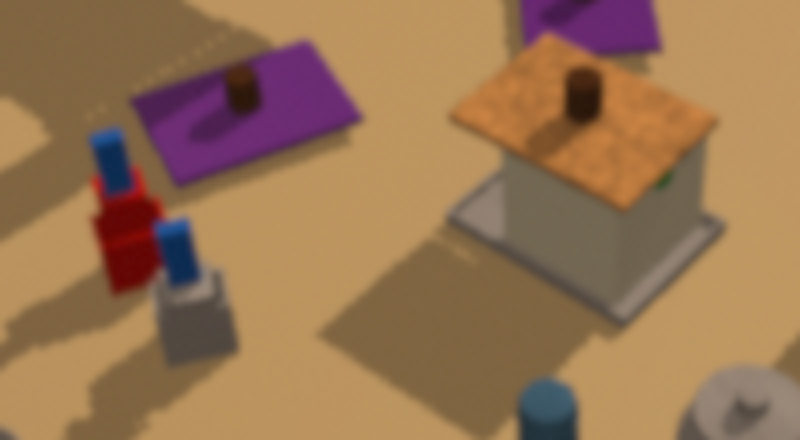

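View pics/crop_d.png

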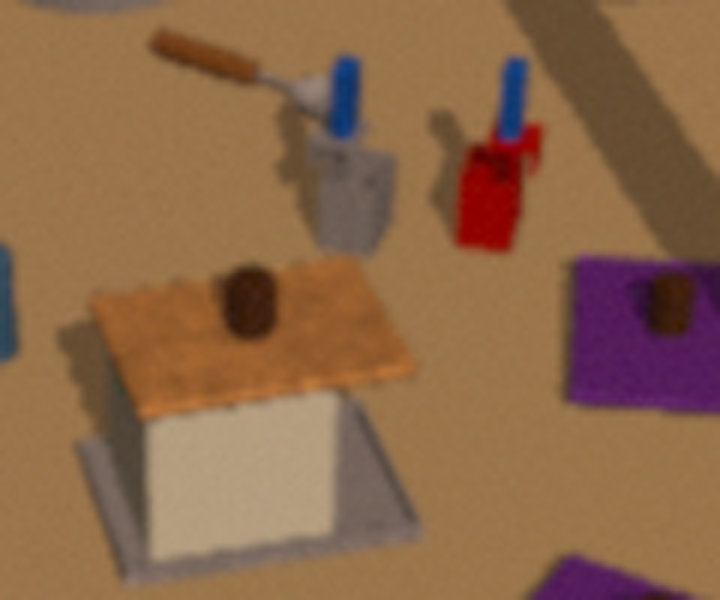

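```bash
cat > m.py <<'E'
from h import *
S=pickle.load(open('scene.pkl','rb'));D=pickle.load(open('side.pkl','rb'))
def rect(q): 
    r=cv2.minAreaRect((q[:,:2]*1000).astype(np.float32)); return np.round(r[0],1),np.round(r[1],1),round(r[2],1)
for n,c in(('s',S),('d',D)):
    P=cloud(c);hsv=cv2.cvtColor(c['color'],cv2.COLOR_RGB2HSV)
    H,s,V=[hsv[...,i].astype(int) for i in range(3)]
    x,y,z=P[...,0],P[...,1],P[...,2];ok=c['range_z']>0
    near=ok&(abs(x-.545)<.15)&(abs(y)<.15)
    # cork top via color: rays to plane z=.114
    m=near&(z>.105)&(z<.122)
    cork=np.argwhere(m); pl=np.array([plane(c,u,v,.114) for v,u in cork])
    print(n,'lid',rect(pl),'z',np.median(z[m]))
    k=near&(V<75)&(z>.118)&(z<.16)
    q=P[k];print(n,'knob',k.sum(),q.min(0).round(4),q.max(0).round(4), 'toprng', np.percentile(q[:,2],98))
    kk=np.argwhere(near&(z>.125)); 
    uc=(kk[:,1].min()+kk[:,1].max())/2; print(' knob cols',kk[:,1].min(),kk[:,1].max(),'rows',kk[:,0].min(),kk[:,0].max(),'ctr ray@.132',plane(c,uc,(kk[:,0].min()+kk[:,0].max())/2,.132).round(4))
    w=near&(z>.025)&(z<.095); q=P[w]
    cv2.imwrite(f'pics/wall_{n}.png',w.astype(np.uint8)*255)
    # wall: normals via local clustering -> top-view scatter
    r=np.round(q[:,:2]*1000).astype(int)
    im=np.zeros((300,300),np.uint8)
    for a,b in r: 
        if abs(a-545)<150 and abs(b)<150: im[a-395,b+150]=min(255,im[a-395,b+150]+40)
    cv2.imwrite(f'pics/top_{n}.png',cv2.resize(im,(600,600),interpolation=0))
    mat=(H>98)&(H<125)&(s>120)&ok&(abs(x-.55)<.12)&(abs(y-.32)<.12)&(z<.03)
    if mat.sum()>50:
        pl=np.array([plane(c,u,v,.004) for v,u in np.argwhere(mat)]); print(n,'mat',rect(pl),mat.sum())
    else:
        mm=(H>95)&(H<125)&(s>110);k2,l,st,ce=cv2.connectedComponentsWithStats(mm.astype(np.uint8));i=l[193,339];pl=np.array([plane(c,u,v,.004) for v,u in np.argwhere(l==i)]);print(n,'mat*',i,rect(pl),len(pl))
    # obstacles near the mat / holder
    o=ok&(z>.02)&(z<.2)&(x>.25)&(x<.9)&(abs(y)<.5)
    k2,l,st,ce=cv2.connectedComponentsWithStats(o.astype(np.uint8))
    for i in range(1,k2):
        if st[i,4]>40:
            q=P[l==i];print(n,'obj',ce[i].round(),q.min(0).round(3),q.max(0).round(3))
E
python3 m.py
```

```text
s lid (array([546.4,  -5.7]), array([157.2, 119. ]), 21.7) z 0.11403523539573104
s knob 77 [ 0.5412 -0.0176  0.1185] [0.5581 0.0013 0.152 ] toprng 0.14967904691674233
 knob cols 251 260 rows 187 198 ctr ray@.132 [ 0.5397 -0.0013  0.132 ]
s mat* 1 (array([552.7, 310. ]), array([130.8, 121.1]), 59.2) 783
s obj [390. 173.] [0.561 0.464 0.02 ] [0.635 0.5   0.087]
s obj [257. 164.] [0.261 0.12  0.02 ] [0.345 0.183 0.056]
s obj [257. 209.] [ 0.351 -0.084  0.02 ] [0.636 0.092 0.152]
s obj [170. 192.] [ 0.254 -0.189  0.02 ] [ 0.322 -0.147  0.056]
s obj [148. 232.] [ 0.384 -0.328  0.02 ] [ 0.534 -0.262  0.128]
s obj [363. 233.] [0.7   0.161 0.02 ] [0.816 0.278 0.085]
s obj [326. 239.] [0.705 0.086 0.02 ] [0.75  0.132 0.089]
s obj [296. 282.] [ 0.754 -0.081  0.02 ] [0.841 0.005 0.1  ]
s obj [247. 276.] [ 0.7   -0.154  0.021] [ 0.738 -0.117  0.076]
s obj [277. 325.] [ 0.854 -0.29   0.02 ] [0.9   0.001 0.101]
s obj [207. 319.] [ 0.728 -0.358  0.02 ] [ 0.81  -0.169  0.033]
s obj [230. 311.] [ 0.76  -0.222  0.021] [ 0.781 -0.201  0.035]
d lid (array([542.5,   1.2]), array([156.2, 124.3]), 21.6) z 
[... 338 characters left out ...]
02 ] [ 0.436 -0.267  0.127]
d obj [168. 162.] [ 0.878 -0.281  0.02 ] [0.9   0.007 0.102]
d obj [213. 160.] [ 0.698 -0.356  0.02 ] [ 0.81  -0.107  0.077]
d obj [186. 178.] [ 0.749 -0.289  0.02 ] [0.866 0.015 0.099]
d obj [259. 184.] [ 0.453 -0.088  0.02 ] [0.635 0.079 0.154]
d obj [330. 172.] [ 0.274 -0.246  0.02 ] [ 0.354 -0.096  0.058]
d obj [187. 226.] [0.699 0.086 0.02 ] [0.814 0.282 0.09 ]
d obj [114. 250.] [0.892 0.274 0.02 ] [0.9 0.5 0.2]
d obj [325. 225.] [0.3  0.08 0.02] [0.384 0.164 0.058]
d obj [220. 297.] [0.559 0.467 0.02 ] [0.631 0.5   0.089]m.py:24: RuntimeWarning: overflow encountered in scalar add
  if abs(a-545)<150 and abs(b)<150: im[a-395,b+150]=min(255,im[a-395,b+150]+40)
```

```bash
python3 -c "
import cv2,numpy as np
a=cv2.imread('pics/top_s.png');b=cv2.imread('pics/top_d.png');cv2.imwrite('pics/tops.png',cv2.resize(np.hstack([a,b]),(800,400)))"
```

```text
(no output)
```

View pics/tops.png

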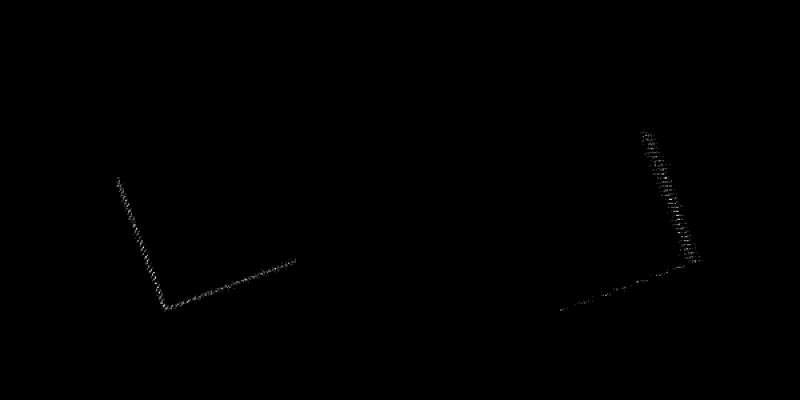

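```bash
cat > w.py <<'E'
from h import *
S=pickle.load(open('scene.pkl','rb'));D=pickle.load(open('side.pkl','rb'))
yaw=np.radians(21.5)
for it in range(2):
  for n,c in(('s',S),('d',D)):
    P=cloud(c);ok=c['range_z']>0
    q=P[ok&(abs(P[...,0]-.545)<.12)&(abs(P[...,1])<.12)&(P[...,2]>.03)&(P[...,2]<.09)]-[.5445,-.002,0]
    for nm,ang in(('+x',0),('-y',-90),('+y',90),('-x',180)):
        a=yaw+np.radians(ang);nv=np.array([np.cos(a),np.sin(a)]);tv=np.array([-nv[1],nv[0]])
        dd=q[:,:2]@nv;t=q[:,:2]@tv
        hi=np.sort(dd); 
        h,e=np.histogram(dd,np.arange(.02,.1,.003))
        if h.max()<60: continue
        c0=e[h.argmax()]+.0015;m=abs(dd-c0)<.006
        p=np.polyfit(t[m],dd[m],1);rs=dd[m]-np.polyval(p,t[m])
        print(n,nm,'n',m.sum(),'d at 0: %.1f mm'%(p[1]*1e3),'slope deg %.2f'%np.degrees(np.arctan(p[0])),'yaw est %.2f'%(np.degrees(yaw)-np.degrees(np.arctan(p[0]))),'std %.2f'%(rs.std()*1e3),'t range',(np.percentile(t[m],[1,99])*1e3).round(1))
    # tray: points with z .008-.016
    zz=P[...,2];m=ok&(abs(P[...,0]-.545)<.14)&(abs(P[...,1])<.14)&(zz>.0035)&(zz<.016)
    q=P[m][:,:2]-[.5445,-.002];R=np.array([[np.cos(yaw),np.sin(yaw)],[-np.sin(yaw),np.cos(yaw)]])
    q=(q@R.T)*1e3; print(n,'tray',len(q),np.percentile(q,[0.5,99.5],0).round(1),rect:=cv2.minAreaRect(q.astype(np.float32)))
    # green button
    hsv=cv2.cvtColor(c['color'],cv2.COLOR_RGB2HSV);g=ok&(hsv[...,0]>45)&(hsv[...,0]<85)&(hsv[...,1]>80)&(abs(P[...,0]-.6)<.1)&(abs(P[...,1])<.1)
    if g.sum(): 
        qq=(P[g]-[.5445,-.002,0]); print(n,'green',g.sum(),np.c_[(qq[:,:2]@R.T)*1e3,qq[:,2]*1e3].round(1).tolist())
    # holder
  break
for n,c in(('s',S),('d',D)):
    P=cloud(c);ok=c['range_z']>0;zz=P[...,2]
    m=ok&(abs(P[...,0]-.51)<.045)&(abs(P[...,1]+.29)<.055)
    for lo,hi in((.01,.05),(.052,.07),(.085,.122),(.124,.13)):
        q=P[m&(zz>lo)&(zz<hi)];
        if len(q)>4:print(n,'holder z',lo,hi,len(q),(q[:,:2].min(0)*1e3).round(1),(q[:,:2].max(0)*1e3).round(1),cv2.minAreaRect((q[:,:2]*1e3).astype(np.float32)))
E
python3 w.py
```

```text
s +x n 330 d at 0: 68.4 mm slope deg 1.51 yaw est 19.99 std 0.99 t range [-53.5  50.8]
s -y n 451 d at 0: 51.4 mm slope deg 0.71 yaw est 20.79 std 1.38 t range [-34.9  68.3]
s tray 652 [[-133.2 -124.4]
 [ 130.1  101.6]] ((-0.131072998046875, 0.995758056640625), (270.2521667480469, 275.76934814453125), 68.73535919189453)
d +x n 113 d at 0: 68.1 mm slope deg 0.39 yaw est 21.11 std 1.45 t range [-55.8  55.6]
d +y n 451 d at 0: 51.6 mm slope deg 1.27 yaw est 20.23 std 2.47 t range [-69.6  33. ]
d tray 753 [[-162.  -130.3]
 [ 152.5  166.7]] ((1.3115463256835938, 2.8228302001953125), (276.61334228515625, 279.8505554199219), 68.97030639648438)
s holder z 0.01 0.05 200 [ 479.1 -316.8] [ 525.8 -263.1] ((505.45703125, -289.48626708984375), (49.848899841308594, 44.22305679321289), 77.60318756103516)
s holder z 0.052 0.07 57 [ 508.8 -309.8] [ 533.8 -265.3] ((523.4163818359375, -286.5519714355469), (21.973848342895508, 46.620365142822266), 9.287919044494629)
s holder z 0.085 0.122 91 [ 507.5 -302.7] [ 522.3 -278.9] ((516.7698364257812, -289.7814636230469), (13.48000717163086, 25.269176483154297), 12.473952293395996)
s holder z 0.124 0.13 19 [ 506.  -301.1] [ 520.3 -282.3] ((513.1514282226562, -291.67071533203125), (18.975948333740234, 14.143441200256348), 88.51251983642578)
d holder z 0.01 0.05 152 [ 478.4 -323.7] [ 523.7 -256.7] ((502.48468017578125, -288.5185546875), (64.6180419921875, 40.14117431640625), 76.57867431640625)
d holder z 0.052 0.07 23 [ 494.8 -309.8] [ 531.5 -258.3] ((514.96142578125, -286.25604248046875), (53.409881591796875, 31.55706787109375), 79.91598510742188)
d holder z 0.085 0.122 46 [ 502.6 -307.9] [ 517.2 -274.1] ((509.2572326660156, -291.4303894042969), (34.176109313964844, 12.396026611328125), 79.60871887207031)
d holder z 0.124 0.13 7 [ 506.3 -293.1] [ 517.7 -279.7] ((511.8800354003906, -286.4091491699219), (13.301838874816895, 11.443989753723145), 89.05571746826172)
```

Call:
jog_arm:
  commands:
    - [[15,-9,0],0]
    - [[30,-18,0],0]
    - [[33,-19,0],0]
    - [[33,-19,0],0]
    - [[33,-19,0],0]
    - [[33,-19,0],0]
    - [[33,-19,0],0]
    - [[33,-19,0],0]
    - [[33,-19,0],0]
    - [[33,-19,0],0]
    - [[33,-19,0],0]
    - [[33,-19,0],0]
  jaw: 1
  force: 40

```text
time: 1.15
tool_pos: [0.4724, -0.1115, 0.2311]
tool_rot: [-0.0, 0.975, 0.224, -0.0]
contact_force: [1.2, -2.0, -0.0]
opening: 0.0857
```

Call:
jog_arm:
  commands:
    - [[33,-19,0],0]
    - [[33,-20,0],0]
    - [[30,-18,0],0]
    - [[15,-10,0],0]
    - [[0,0,0],0]
    - [[0,0,0],0]

```text
time: 1.65
tool_pos: [0.5423, -0.0038, 0.2306]
tool_rot: [-0.0, 0.974, 0.225, -0.001]
contact_force: [0.2, -0.3, 0.4]
opening: 0.0856
```

```bash
cat >> h.py <<'E'
from scipy.spatial.transform import Rotation as Ro
def wrist():
    o=status.get_obs();c=eyes.read_camera('wrist');q=o['tool_rot'];Rw=Ro.from_quat([q[1],q[2],q[3],q[0]]).as_matrix()
    T=np.eye(4);T[:3,:3]=Rw;T[:3,3]=o['tool_pos'];M=T@np.asarray(c['hand_eye'])
    c['R']=M[:3,:3].T;c['t']=-M[:3,:3].T@M[:3,3];return o,c
def psi(o):
    q=o['tool_rot'];R=Ro.from_quat([q[1],q[2],q[3],q[0]]).as_matrix();return np.degrees(np.arctan2(R[1,0],R[0,0])),R
E
python3 - <<'E'
from h import *
o,c=wrist();save('w1',c['color']);pickle.dump((o,c),open('w1.pkl','wb'));print(o['time'],o['tool_pos'],psi(o),o['joints'],o['contact_force'])
P=cloud(c);ok=c['range_z']>0;z=P[...,2]
print(plane(c,0,0,.114),plane(c,511,383,.114))
for lo,hi in((.107,.12),(.124,.145),(.146,.156)):
    m=ok&(z>lo)&(z<hi)&(abs(P[...,0]-.545)<.12)&(abs(P[...,1])<.12);q=P[m]
    print(lo,m.sum(),np.median(z[m]) if m.sum() else 0,cv2.minAreaRect((q[:,:2]*1e3).astype(np.float32)) if m.sum() else 0)
E
```

```text
1.65 [ 0.5423275  -0.00375382  0.23056681] (np.float64(26.022679095865353), array([[ 8.98619237e-01,  4.38726143e-01, -1.68482089e-03],
       [ 4.38726281e-01, -8.98620696e-01, -3.06339808e-04],
       [-1.64841420e-03, -4.63892357e-04, -9.99998534e-01]])) [-1.30284644e-01  9.51501201e-02  1.47473143e-01  1.62475009e+00
 -5.22629417e-04  2.55712739e+00] [ 0.21073342 -0.25142342  0.38193194]
[0.58597654 0.23209982 0.114     ] [ 0.46446173 -0.34413526  0.114     ]
0.107 21337 0.11350400221287286 ((542.2039184570312, -3.2018661499023438), (155.4456787109375, 116.20762634277344), 21.417268753051758)
0.124 184 0.1365457499985046 ((545.3624267578125, -2.7517499923706055), (20.887805938720703, 27.59332275390625), 9.31689453125)
0.146 863 0.14745383616800337 ((542.3176879882812, -3.223907470703125), (25.863603591918945, 26.237106323242188), 28.176025390625)
```

View pics/w1.png

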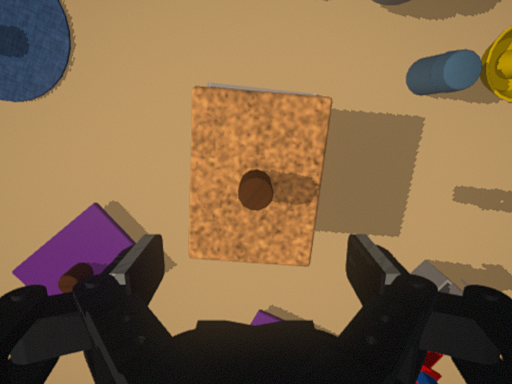

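The wrist view shows the cork lid centred with its knob at (256,190) px, or (0.5423, -0.0033) m. That is right below the TCP. Descending to grasp.

Call:
jog_arm:
  commands:
    - [[0,0,25],0]
    - [[0,0,35],0]
    - [[0,0,30],0]
    - [[0,0,15],0]
    - [[0,0,7],0]
    - [[0,0,0],0]

```text
time: 2.2
tool_pos: [0.5403, -0.0056, 0.1171]
tool_rot: [-0.001, 0.975, 0.223, -0.002]
contact_force: [-0.3, -0.3, -0.3]
opening: 0.0855
```

Call:
jog_arm:
  commands:
    - [[0,0,0],0]
    - [[0,0,0],0]
    - [[0,0,0],0]
    - [[0,0,0],0]
    - [[0,0,0],0]
    - [[0,0,0],0]
  jaw: 0

```text
time: 2.7
tool_pos: [0.5434, -0.0047, 0.1209]
tool_rot: [0.0, 0.975, 0.224, 0.001]
contact_force: [0.7, 0.2, 3.9]
opening: 0.0267
```

Call:
jog_arm:
  commands:
    - [[0,0,0],0]
    - [[0,0,0],0]
    - [[0,0,-8],0]
    - [[0,0,-20],0]
    - [[0,0,-25],0]
    - [[0,0,-12],0]
    - [[0,0,0],0]

```text
time: 3.28
tool_pos: [0.5444, -0.0048, 0.1878]
tool_rot: [0.001, 0.975, 0.224, 0.003]
contact_force: [0.0, 0.3, -2.1]
opening: 0.0263
```

```bash
cat > mat.py <<'E'
from h import *
from scipy.optimize import least_squares
def fit(c,excl=2):
    hsv=cv2.cvtColor(c['color'],cv2.COLOR_RGB2HSV);m=((hsv[...,0]>95)&(hsv[...,0]<125)&(hsv[...,1]>100)).astype(np.uint8)
    P=cloud(c);m&=((abs(P[...,0]-.55)<.12)&(abs(P[...,1]-.31)<.12)).astype(np.uint8)
    k,l,st,ce=cv2.connectedComponentsWithStats(m);i=1+st[1:,4].argmax()
    ct=max(cv2.findContours((l==i).astype(np.uint8),0,1)[0],key=len)[:,0]
    h,w=m.shape;ct=ct[(ct[:,0]>excl)&(ct[:,1]>excl)&(ct[:,0]<w-3)&(ct[:,1]<h-3)]
    q=np.array([plane(c,u,v,.004)[:2] for u,v in ct])
    r=least_squares(lambda p:np.hypot(*(q-p[:2]).T)-.075,[.55,.31],loss='soft_l1',f_scale=.002)
    return r.x,len(q),np.abs(r.fun).mean(),st[i]
if __name__=='__main__':
    o,c=pickle.load(open('w1.pkl','rb'));print(fit(c))
    for n in('scene','side'):print(n,fit(pickle.load(open(n+'.pkl','rb'))))
    print(status.get_obs()['contact_force'])
E
python3 mat.py
```

```text
(array([0.55122091, 0.31360459]), 133, np.float64(0.0004722009288267149), array([   0,    0,   70,  101, 6204], dtype=int32))
scene (array([0.5446629 , 0.31747584]), 97, np.float64(0.009854499134616954), array([318, 180,  42,  26, 842], dtype=int32))
side (array([0.54949259, 0.3127947 ]), 119, np.float64(0.0060757513411168465), array([ 223,  251,   50,   36, 1364], dtype=int32))
[ 0.0459128   0.26066286 -2.12750864]
```

Call:
jog_arm:
  commands:
    - [[6,-12,0],0]
    - [[12,-24,0],0]
    - [[15,-29,0],0]
    - [[15,-29,0],0]
    - [[15,-29,0],0]
    - [[15,-29,0],0]
    - [[15,-29,0],0]
    - [[15,-29,0],0]
    - [[15,-29,0],0]
    - [[13,-25,0],0]
    - [[7,-14,0],0]
    - [[2,-5,0],0]

```text
time: 4.28
tool_pos: [0.5473, 0.3166, 0.1812]
tool_rot: [-0.0, 0.974, 0.226, -0.002]
contact_force: [-0.1, -0.3, -1.5]
opening: 0.0269
```

Call:
jog_arm:
  commands:
    - [[0,0,15],0]
    - [[0,0,30],0]
    - [[0,0,30],0]
    - [[0,0,30],0]
    - [[0,0,20],0]
    - [[0,0,10],0]
    - [[0,0,0],0]
    - [[0,0,0],0]

```text
time: 4.95
tool_pos: [0.5487, 0.3127, 0.0486]
tool_rot: [0.0, 0.975, 0.224, -0.001]
contact_force: [0.5, -0.9, -0.9]
opening: 0.0267
```

Call:
jog_arm:
  commands:
    - [[0,0,8],0]
    - [[0,0,5],0]
    - [[0,0,2],0]
    - [[0,0,1.5],0]
    - [[0,0,1.5],0]
    - [[0,0,0],0]

```text
time: 5.45
tool_pos: [0.5494, 0.3133, 0.0313]
tool_rot: [0.0, 0.975, 0.224, 0.0]
contact_force: [-0.1, 0.5, -1.8]
opening: 0.0269
```

Run:
```python
from h import *
o=status.get_obs();print(o['tool_pos'],o['contact_force'],o['moment'])
c=eyes.read_camera('side');save('side1',cv2.resize(c['color'][180:330,170:330],(800,750))[:600])
P=cloud(c);z=P[...,2];m=(c['range_z']>0)&(abs(P[...,0]-.551)<.09)&(abs(P[...,1]-.314)<.09)&(z>.008)&(z<.06)
q=P[m];print(np.percentile(q[:,2],[5,50,95]))
```

```text
[0.54935655 0.31331209 0.03133378] [-0.14685639  0.46152861 -1.76078718] [0.06693806 0.01171759 0.01223209]
[0.02080872 0.02495458 0.03643915]
```

View pics/side1.png

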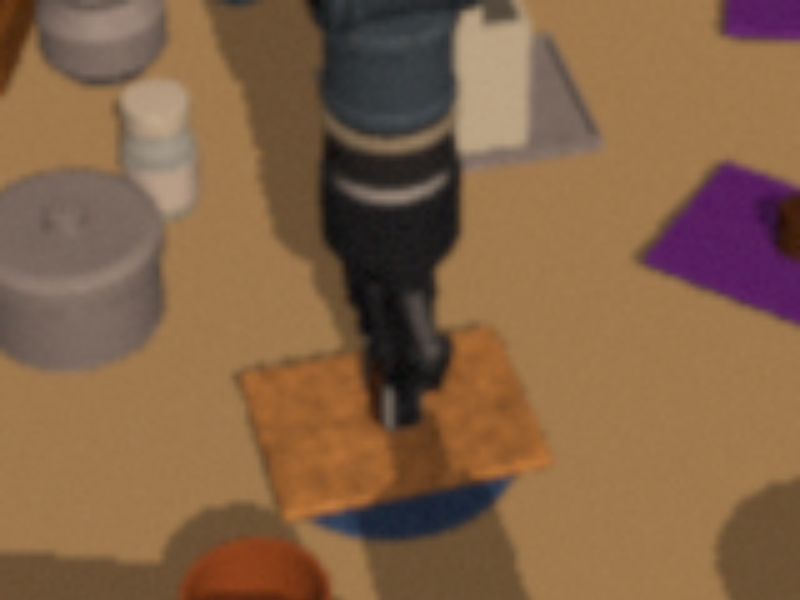

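The lid is level in the grip over the mat, with the plate centre near crop (395,420). It still hangs a couple of mm high, so I'll lower it to contact.

Call:
jog_arm:
  commands:
    - [[0,0,1],0]
    - [[0,0,1],0]
    - [[0,0,0.5],0]
    - [[0,0,0],0]

```text
time: 5.83
tool_pos: [0.5494, 0.3133, 0.029]
tool_rot: [-0.0, 0.975, 0.224, 0.0]
contact_force: [0.4, -0.2, -1.0]
opening: 0.0264
```

Call:
jog_arm:
  commands:
    - [[0,0,0.5],0]
    - [[0,0,0.5],0]
    - [[0,0,0],0]

```text
time: 6.08
tool_pos: [0.5495, 0.3134, 0.029]
tool_rot: [-0.0, 0.975, 0.224, 0.0]
contact_force: [-3.2, -1.2, 5.0]
opening: 0.0268
```

Contact. Release and rise, then look.

Call:
jog_arm:
  commands:
    - [[0,0,-0.5],0]
    - [[0,0,0],0]
    - [[0,0,0],0]
    - [[0,0,0],0]
    - [[0,0,0],0]
    - [[0,0,-10],0]
    - [[0,0,-25],0]
    - [[0,0,-40],0]
    - [[0,0,-40],0]
    - [[0,0,-40],0]
    - [[0,0,-30],0]
    - [[0,0,-10],0]
  jaw: 1

```text
time: 7.08
tool_pos: [0.5517, 0.3143, 0.2317]
tool_rot: [-0.001, 0.975, 0.224, 0.006]
contact_force: [0.1, 0.6, 0.6]
opening: 0.0854
```

Run:
```python
from h import *
o,c=wrist();save('w2',c['color']);print(o['time'],o['tool_pos'],psi(o)[0],o['contact_force'])
P=cloud(c);z=P[...,2];m=(c['range_z']>0)&(abs(P[...,0]-.551)<.1)&(abs(P[...,1]-.314)<.11)&(z>.015)&(z<.028)
q=P[m];print(cv2.minAreaRect((q[:,:2]*1e3).astype(np.float32)),np.c_[q[:,:2]-[.55,.314],np.ones(len(q))].shape,np.linalg.lstsq(np.c_[q[:,:2]-[.55,.314],np.ones(len(q))],q[:,2],rcond=None)[0])
c=eyes.read_camera('scene');pickle.dump(c,open('scene2.pkl','wb'));save('scene2',c['color'])
```

```text
7.0833 [0.55165652 0.31427795 0.23168148] 25.886302963481516 [0.1188407  0.59201854 0.59976303]
((548.6317138671875, 313.874267578125), (155.834228515625, 116.24799346923828), 21.557159423828125) (12079, 3) [-0.00077559 -0.00086971  0.02146021]
```

View pics/w2.png

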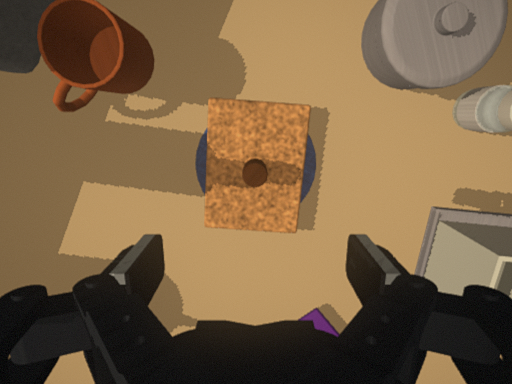

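View pics/scene2.png

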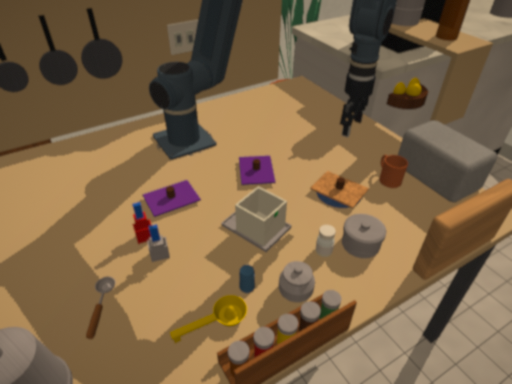

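The lid lies flat on the mat (tilt under 0.001, centre within 3 mm), with its knob at (255,172) px. Next is a look over the open pot on the way to the holder.

Call:
jog_arm:
  commands:
    - [[-6,12,-4],0]
    - [[-13,27,-8],0]
    - [[-14,30,-8],0]
    - [[-14,30,0],0]
    - [[-14,30,0],0]
    - [[-14,30,0],0]
    - [[-14,30,0],0]
    - [[-14,30,0],0]
    - [[-14,30,0],0]
    - [[-12,25,0],0]
    - [[-5,10,0],0]
    - [[0,0,0],0]

```text
time: 8.18
tool_pos: [0.5511, -0.0037, 0.2404]
tool_rot: [-0.001, 0.975, 0.222, -0.003]
contact_force: [-0.0, 0.4, -0.3]
opening: 0.0851
```

Run:
```python
from h import *
o,c=wrist();save('w3',c['color']);pickle.dump((o,c),open('w3.pkl','wb'));print(o['time'],o['tool_pos'],psi(o)[0])
P=cloud(c);z=P[...,2];ok=(c['range_z']>0)&(abs(P[...,0]-.555)<.13)&(abs(P[...,1])<.13)
q=P[ok&(z>.095)&(z<.115)];print('rim',len(q),np.median(q[:,2]),cv2.minAreaRect((q[:,:2]*1e3).astype(np.float32)))
q=P[ok&(z>.0085)&(z<.016)];print('tray',len(q),cv2.minAreaRect((q[:,:2]*1e3).astype(np.float32)))
hsv=cv2.cvtColor(c['color'],cv2.COLOR_RGB2HSV);g=ok&(hsv[...,0]>45)&(hsv[...,0]<85)&(hsv[...,1]>80)
print('green',g.sum(),P[g].mean(0) if g.any() else 0, np.argwhere(g).mean(0))
```

```text
8.1833 [ 0.5511002  -0.00366956  0.24037321] 25.62490114163785
rim 3084 0.10517849616686817 ((560.361328125, 5.103790283203125), (109.11935424804688, 104.51668548583984), 19.864612579345703)
tray 6648 ((542.462158203125, -1.3474349975585938), (170.5516357421875, 123.9966812133789), 20.058908462524414)
green 595 [ 0.5696864  -0.01304646  0.29920756] [327.95966387 321.59831933]
```

View pics/w3.png

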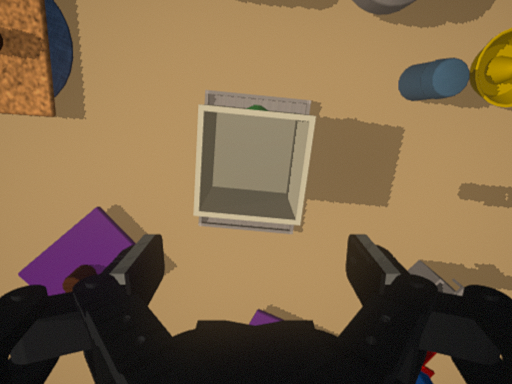

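The pot is open. The rim's +x edge is at row ~112, with the green button at (257,107) px on the tray +x side. From the depth, the tray centre is (542.5, -1.3) mm with yaw 20.0°, and the pot offset is about +17 mm. Next is the holder.

Call:
jog_arm:
  commands:
    - [[-7,10,0],0]
    - [[-14,21,0],0]
    - [[-16,25,0],0]
    - [[-16,25,0],0]
    - [[-16,25,0],0]
    - [[-16,25,0],0]
    - [[-16,25,0],0]
    - [[-16,25,0],0]
    - [[-16,25,0],0]
    - [[-15,21,0],0]
    - [[-8,10,0],0]
    - [[-2,4,0],0]

```text
time: 9.23
tool_pos: [0.5154, -0.2875, 0.2426]
tool_rot: [-0.0, 0.975, 0.223, -0.0]
contact_force: [0.6, 0.6, 0.2]
opening: 0.0854
```

Call:
jog_arm:
  commands:
    - [[0,0,0],-4]
    - [[0,0,0],-7]
    - [[0,0,0],-7]
    - [[0,0,0],-7]
    - [[0,0,0],-7]
    - [[0,0,0],-7]
    - [[0,0,0],-7]
    - [[0,0,0],-7]
    - [[0,0,0],-7]
    - [[0,0,0],-7]
    - [[0,0,0],-5]
    - [[0,0,0],-2]

```text
time: 10.23
tool_pos: [0.5165, -0.2843, 0.2434]
tool_rot: [-0.0, 0.641, 0.767, 0.0]
contact_force: [0.1, -0.1, 0.2]
opening: 0.0854
```

```bash
cat > hold.py <<'E'
from h import *
import sys
o,c=wrist();save(sys.argv[1],c['color']);pickle.dump((o,c),open('w4.pkl','wb'));print(o['time'],o['tool_pos'],psi(o)[0],o['joints'].round(2))
P=cloud(c);z=P[...,2];ok=(c['range_z']>0)&(abs(P[...,0]-.512)<.05)&(abs(P[...,1]+.29)<.06)
for lo,hi in((.118,.132),(.085,.117),(.068,.079),(.045,.055)):
    m=ok&(z>lo)&(z<hi);q=P[m]
    if len(q)>5: print(lo,len(q),np.median(q[:,2]).round(4),cv2.minAreaRect((q[:,:2]*1e3).astype(np.float32)),np.argwhere(m).mean(0).round())
E
python3 hold.py w4
```

```text
10.2333 [ 0.51647956 -0.28432067  0.24336888] 100.25651112503162 [-0.62  0.22  0.32  1.67  0.    0.77]
0.118 379 0.1233 ((509.0490417480469, -290.6572265625), (21.934110641479492, 14.020583152770996), 76.90299224853516) [189. 247.]
0.085 125 0.1027 ((505.20379638671875, -286.1250305175781), (23.404748916625977, 10.285534858703613), 43.022613525390625) [175. 248.]
0.068 565 0.0735 ((511.8279113769531, -291.50762939453125), (34.25984191894531, 31.979658126831055), 76.20075225830078) [175. 252.]
0.045 282 0.0494 ((504.3837890625, -289.7128601074219), (50.361812591552734, 46.64445877075195), 76.3545913696289) [162. 237.]
```

View pics/w4.png

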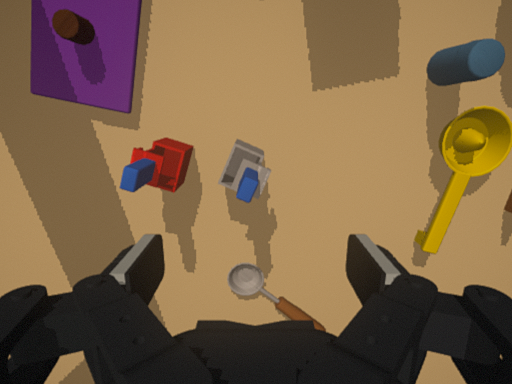

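The steel-grey holder with the blue handle sits at (247,187) px. The red look-alike is at (160,165) and I'm leaving it alone. The lip is on the +x side, the handle centre is (509.0, -290.7) mm and its yaw is about -13.5°. Aligning and descending.

Call:
jog_arm:
  commands:
    - [[-3,-5,0],0]
    - [[-2,-3.4,0],4]
    - [[0,0,0],7]
    - [[0,0,0],7]
    - [[0,0,0],4]
    - [[0,0,0],1.7]
    - [[0,0,0],0]
    - [[0,0,0],0]
  jaw: 0.7

```text
time: 10.95
tool_pos: [0.5084, -0.2923, 0.2433]
tool_rot: [-0.0, 0.787, 0.617, 0.0]
contact_force: [-0.1, 0.7, 0.3]
opening: 0.06
```

```bash
python3 hold.py w5
python3 - <<'E'
from h import *
o=status.get_obs();print(o['tool_pos'],psi(o)[0])
im=cv2.imread('pics/w5.png')[110:260,180:320];cv2.imwrite('pics/w5c.png',cv2.resize(im,(560,600)))
E
```

```text
10.95 [ 0.5084199  -0.292332    0.24334863] 76.24874390012202 [-0.64  0.22  0.31  1.66  0.    1.17]
0.118 380 0.1233 ((509.30572509765625, -290.07574462890625), (21.250104904174805, 13.479344367980957), 76.33955383300781) [180. 256.]
0.085 88 0.1022 ((511.4730224609375, -280.80987548828125), (2.2562308311462402, 13.904412269592285), 77.83573913574219) [165. 256.]
0.068 612 0.0734 ((511.8372497558594, -291.3041076660156), (34.1297721862793, 31.802614212036133), 76.73310852050781) [167. 261.]
0.045 271 0.0494 ((504.4303894042969, -289.5218505859375), (49.38349151611328, 46.52576446533203), 76.08271026611328) [160. 241.]
[ 0.50841299 -0.29244875  0.24333599] 76.24536434300029
```

View pics/w5c.png

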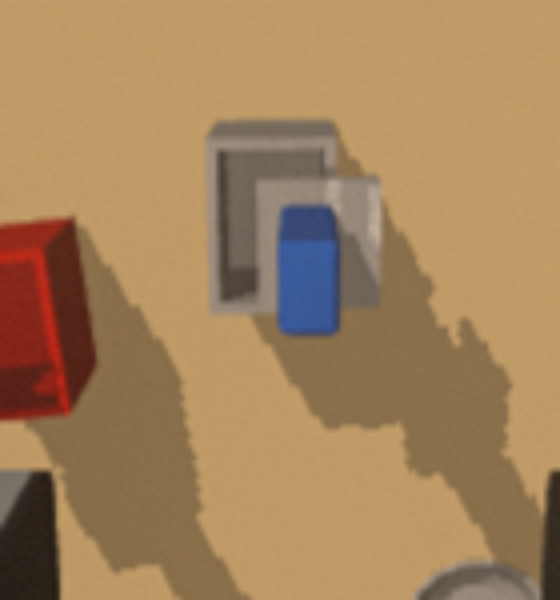

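Call:
jog_arm:
  commands:
    - [[1.5,0,15],0]
    - [[0,0,30],0]
    - [[0,0,35],0]
    - [[0,0,30],0]
    - [[0,0,22],0]
    - [[0,0,15],0]
    - [[0,0,8],0]
    - [[0,0,4],0]
    - [[0,0,0],0]
    - [[0,0,0],0]

```text
time: 11.83
tool_pos: [0.5095, -0.2919, 0.0856]
tool_rot: [0.001, 0.787, 0.617, 0.0]
contact_force: [1.5, 0.2, -0.8]
opening: 0.0597
```

Call:
jog_arm:
  commands:
    - [[0,0,0],0]
    - [[0,0,0],0]
    - [[0,0,0],0]
    - [[0,0,0],0]
    - [[0,0,0],0]
    - [[0,0,0],0]
  jaw: 0
  force: 60

```text
time: 12.33
tool_pos: [0.5093, -0.2918, 0.0852]
tool_rot: [0.001, 0.787, 0.617, 0.0]
contact_force: [0.8, -0.1, 3.7]
opening: 0.0134
```

Run:
```python
from h import *
o=status.get_obs();print(o['tool_pos'],psi(o)[0],o['contact_force'],o['moment'],o['opening'])
```

```text
[ 0.50927262 -0.29182168  0.08523508] 76.18468760213773 [ 0.84196564 -0.11585864  3.66482138] [0.05084592 0.07566656 0.00801858] 0.013363222276143475
```

Call:
jog_arm:
  commands:
    - [[0,0,-4],0]
    - [[0,0,-10],0]
    - [[0,0,-20],0]
    - [[0,0,-25],0]
    - [[0,0,-25],0]
    - [[0,0,-25],0]
    - [[0,0,-20],0]
    - [[0,0,-12],0]
    - [[0,0,-4],0]
    - [[0,0,0],0]
    - [[0,0,0],0]
    - [[0,0,0],0]

```text
time: 13.33
tool_pos: [0.5081, -0.291, 0.2276]
tool_rot: [-0.001, 0.787, 0.617, -0.0]
contact_force: [0.2, -0.1, -1.7]
opening: 0.0133
```

Run:
```python
from h import *
o=status.get_obs();p,R=psi(o);print(o['tool_pos'],p,o['contact_force'],o['moment'],o['opening'])
# target: handle at u=44,v=0 of tray; TCP = handle - 1.4 mm tool x (psi 110 => +v)
for n in('scene','side'):
    c=eyes.read_camera(n);P=cloud(c);h=cv2.cvtColor(c['color'],cv2.COLOR_RGB2HSV);z=P[...,2]
    m=(c['range_z']>0)&(abs(P[...,0]-.51)<.06)&(abs(P[...,1]+.29)<.06)
    save(n+'3',cv2.resize(c['color'][(slice(140,280) if n=='scene' else slice(70,190)),(slice(90,230) if n=='scene' else slice(210,350))],(600,600 if n=='scene' else 514)))
    for lo,hi in((.145,.185),(.193,.215)):
        q=P[m&(z>lo)&(z<hi)];print(n,lo,len(q),q.min(0).round(3),q.max(0).round(3),cv2.minAreaRect((q[:,:2]*1e3).astype(np.float32)))
    q=P[m&(z>.08)&(z<.2)];print('zmin',np.percentile(q[:,2],[0,2]))
t=np.radians(20);u=np.array([np.cos(t),np.sin(t)]);v=np.array([-u[1],u[0]])
tgt=np.array([.5425,-.0013])+.044*u-.0014*v;d=tgt-o['tool_pos'][:2];print(tgt,'tool dxy',R[:2,:2].T@d*1e3)
```

```text
[ 0.50814288 -0.29100324  0.22761741] 76.18153281681352 [ 0.16622713 -0.08804259 -1.70050961] [-0.01522447  0.0155079  -0.00722006] 0.013345639870451686
scene 0.145 266 [ 0.479 -0.316  0.145] [ 0.524 -0.261  0.185] ((502.6713562011719, -288.30804443359375), (50.13475799560547, 39.2857551574707), 76.7432861328125)
scene 0.193 117 [ 0.48  -0.315  0.193] [ 0.533 -0.26   0.215] ((506.7734375, -288.9598083496094), (49.665225982666016, 47.95421600341797), 77.41673278808594)
zmin [0.14068022 0.14398826]
side 0.145 151 [ 0.476 -0.318  0.145] [ 0.522 -0.255  0.185] ((498.53814697265625, -286.2279357910156), (59.080230712890625, 37.88697814941406), 75.59754180908203)
side 0.193 36 [ 0.48  -0.308  0.193] [ 0.531 -0.254  0.215] ((507.2865295410156, -284.0533142089844), (52.69778823852539, 47.564048767089844), 80.27054595947266)
zmin [0.13939602 0.14449531]
[0.5843253  0.01243332] tool dxy [312.84998644   1.50374984]
```

View pics/scene3.png

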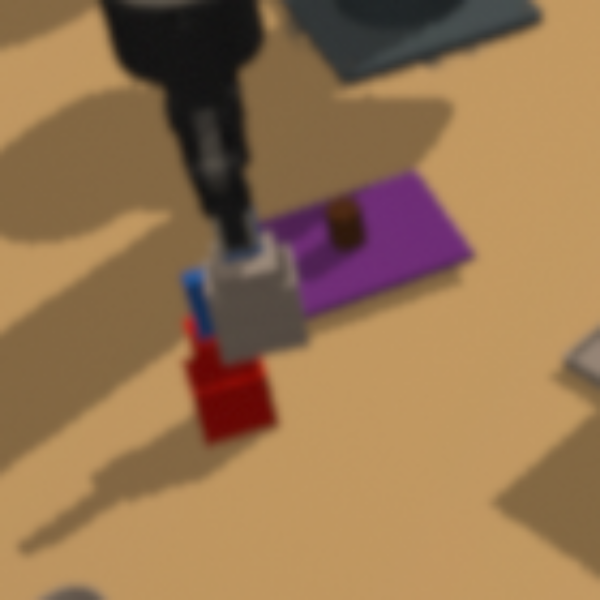

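Call:
jog_arm:
  commands:
    - [[10,0,0],0]
    - [[22,0,-5],0]
    - [[30,0,0],0]
    - [[32,0,0],0]
    - [[32,0,0],0]
    - [[32,0,0],0]
    - [[32,0,0],0]
    - [[32,0,0],0]
    - [[32,0,0],0]
    - [[30,0,0],0]
    - [[20,1,0],0]
    - [[9,0,0],0]

```text
time: 14.43
tool_pos: [0.5843, 0.016, 0.2336]
tool_rot: [-0.001, 0.786, 0.618, 0.0]
contact_force: [0.3, -0.4, -1.4]
opening: 0.0133
```

Call:
jog_arm:
  commands:
    - [[0,0,0],-4]
    - [[0,0,0],-7]
    - [[0,0,0],-7]
    - [[0,0,0],-7]
    - [[0,0,0],-6]
    - [[0,0,0],-2.8]
    - [[0,0,0],0]
    - [[0,0,0],0]
    - [[0,0,0],0]
    - [[0,0,0],0]

```text
time: 15.27
tool_pos: [0.5844, 0.0121, 0.2342]
tool_rot: [-0.0, 0.574, 0.819, -0.0]
contact_force: [0.1, 0.6, -2.3]
opening: 0.0133
```

```bash
cat > chk.py <<'E'
from h import *
import sys
t=np.radians(20);u=np.array([np.cos(t),np.sin(t)]);v=np.array([-u[1],u[0]]);O=np.array([.5425,-.0013])
def rep():
    o=status.get_obs();p,R=psi(o);d=o['tool_pos'][:2]-O;F=o['contact_force']
    print('t %.2f'%o['time'],'TCP u %.1f v %.1f z %.1f'%(d@u*1e3,d@v*1e3,o['tool_pos'][2]*1e3),'psi %.2f'%p,'F u %.1f v %.1f z %.1f'%(F[:2]@u,F[:2]@v,F[2]),'M',o['moment'].round(3),'tilt',np.round(R[2,:2],4),'tool x for du=1,dv=1:',(R[:2,:2].T@u).round(3),(R[:2,:2].T@v).round(3),'op',round(o['opening'],4))
    return o
if __name__=='__main__':
    rep()
E
python3 chk.py
python3 - <<'E'
from h import *
from chk import *
o,c=wrist();save('w6',c['color'])
P=cloud(c);z=P[...,2];ok=(c['range_z']>0)&(c['range_z']>.05);X=P[...,:2]-O;U=X@u*1e3;V=X@v*1e3
for lo,hi in((.205,.235),(.18,.2),(.098,.112)):
    m=ok&(z>lo)&(z<hi)&(abs(U-40)<90)&(abs(V)<80);
    if m.sum()>5:print(lo,m.sum(),np.median(z[m]),'U',np.percentile(U[m],[1,99]),'V',np.percentile(V[m],[1,99]))
hsv=cv2.cvtColor(c['color'],cv2.COLOR_RGB2HSV);b=(hsv[...,0]>100)&(hsv[...,0]<125)&(hsv[...,1]>120)&ok&(z>.2)
print('blue',b.sum(),np.percentile(U[b],[2,50,98]) if b.any() else 0,np.percentile(V[b],[2,50,98]) if b.any() else 0)
for n in('scene','side'):
    c=eyes.read_camera(n);P=cloud(c);X=P[...,:2]-O;U=X@u*1e3;V=X@v*1e3;z=P[...,2]
    a=c['color'];save(n+'4',cv2.resize(a[150:270,190:340] if n=='scene' else a[100:220,190:340],(750,600)))
    for lo,hi in((.15,.185),(.197,.208)):
        m=(c['range_z']>0)&(abs(U-40)<60)&(abs(V)<50)&(z>lo)&(z<hi)
        if m.sum()>5:print(n,lo,m.sum(),'U',np.percentile(U[m],[1,99]).round(1),'V',np.percentile(V[m],[1,99]).round(1))
E
```

```text
t 15.27 TCP u 43.9 v -1.7 z 234.2 psi 109.93 F u 0.3 v 0.5 z -2.3 M [-0.012  0.014 -0.004] tilt [ 0.0001 -0.0003] tool x for du=1,dv=1: [0.001 1.   ] [ 1.    -0.001] op 0.0133
0.205 1511 0.22253842330491388 U [30.27967354 61.67477762] V [ 0.32167498 17.07307925]
0.18 1174 0.19767901806068655 U [15.00020456 50.73597362] V [-13.26200557  25.1237635 ]
0.098 2193 0.10532741847952012 U [-35.32599726  69.81245096] V [-51.03362714  51.93320128]
blue 2918 [36.52720307 43.04923499 49.37048581] [-9.29085019  7.91738039 11.12572546]
scene 0.15 250 U [16.3 53.7] V [-28.1  24.4]
scene 0.197 59 U [17.1 64. ] V [-27.8  11.9]
side 0.15 149 U [18.9 53. ] V [-29.   29.1]
side 0.197 40 U [16.3 64. ] V [-25.7  27.8]
```

View pics/w6.png

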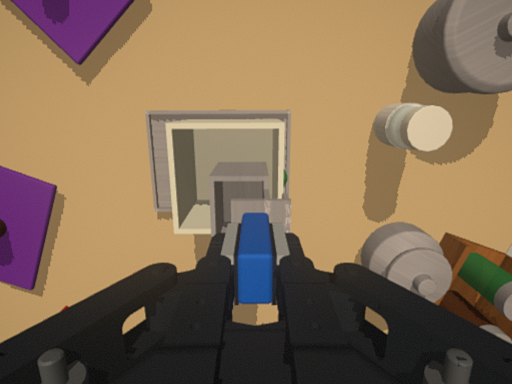

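View pics/scene4.png

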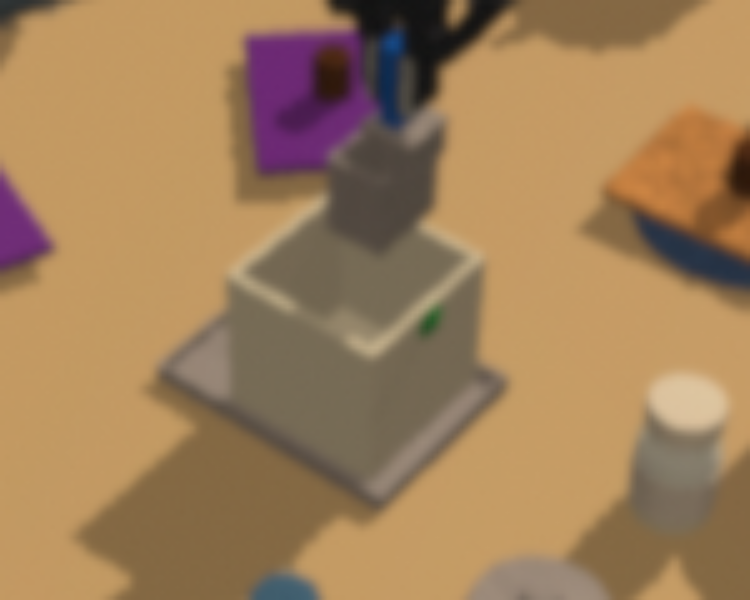

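The holder is upright in the grip over the mouth. In the scene crop the box is at (385,190) and the button at (430,320). Handle v ≈ 0, with its centre at u ≈ 43 and the pot's inner +x wall near u ≈ 64. I'll lower the box into the mouth, keeping the leg end above the rim.

Call:
jog_arm:
  commands:
    - [[0,0,10],0]
    - [[0,0,20],0]
    - [[0,0,20],0]
    - [[0,0,18],0]
    - [[0,0,12],0]
    - [[0,0,7],0]
    - [[0,0,4],0]
    - [[0,0,0],0]
    - [[0,0,0],0]
    - [[0,0,0],0]
    - [[0,0,0],0]

```text
time: 16.33
tool_pos: [0.5854, 0.0122, 0.1448]
tool_rot: [0.001, 0.574, 0.819, 0.001]
contact_force: [0.8, -0.2, -0.1]
opening: 0.0132
```

```bash
python3 chk.py
```

```text
t 16.33 TCP u 44.9 v -2.0 z 144.8 psi 109.98 F u 0.7 v -0.4 z -0.1 M [ 0.049  0.003 -0.005] tilt [-0.0011  0.0023] tool x for du=1,dv=1: [0. 1.] [ 1. -0.] op 0.0132
```

Call:
jog_arm:
  commands:
    - [[0.5,0.8,0],0]
    - [[0,0.8,0],0]
    - [[0,0.8,0],0]
    - [[0,0.8,0],0]
    - [[0,0.8,0],0]
    - [[0,0.8,0],0]
    - [[0,0.8,0],0]
    - [[0,0.8,0],0]
    - [[0,0.8,0],0]
    - [[0,0,0],0]

```text
time: 17.17
tool_pos: [0.5912, 0.0152, 0.1433]
tool_rot: [0.0, 0.574, 0.819, 0.0]
contact_force: [0.3, 0.2, -1.1]
opening: 0.0133
```

```bash
python3 chk.py
```

```text
t 17.17 TCP u 51.4 v -1.1 z 143.3 psi 109.99 F u 0.4 v 0.1 z -1.1 M [ 0.062 -0.03  -0.064] tilt [0.     0.0001] tool x for du=1,dv=1: [0. 1.] [ 1. -0.] op 0.0133
```

Call:
jog_arm:
  commands:
    - [[0,0.6,0],0]
    - [[0,0.6,0],0]
    - [[0,0.6,0],0]
    - [[0,0,0],0]

```text
time: 17.5
tool_pos: [0.5929, 0.0158, 0.1433]
tool_rot: [0.0, 0.574, 0.819, 0.0]
contact_force: [0.3, -0.1, -0.6]
opening: 0.0134
```

```bash
python3 chk.py
```

```text
t 17.50 TCP u 53.2 v -1.1 z 143.3 psi 109.99 F u 0.3 v -0.2 z -0.6 M [-0.006  0.019  0.031] tilt [-0.      0.0001] tool x for du=1,dv=1: [0. 1.] [ 1. -0.] op 0.0134
```

Call:
jog_arm:
  commands:
    - [[0,0.5,0],0]
    - [[0,0.5,0],0]
    - [[0,0,0],0]

```text
time: 17.75
tool_pos: [0.5938, 0.0162, 0.1433]
tool_rot: [0.0, 0.574, 0.819, 0.0]
contact_force: [-0.8, 0.5, -1.3]
opening: 0.0133
```

Call:
jog_arm:
  commands:
    - [[0,0.5,0],0]
    - [[0,0.5,0],0]
    - [[0,0,0],0]

```text
time: 18.0
tool_pos: [0.5947, 0.0165, 0.1433]
tool_rot: [0.0, 0.574, 0.819, 0.0]
contact_force: [-0.6, -0.4, -0.6]
opening: 0.0134
```

```bash
python3 chk.py
```

```text
t 18.00 TCP u 55.2 v -1.1 z 143.3 psi 109.99 F u -0.6 v -0.1 z -0.6 M [-0.007  0.026 -0.009] tilt [0.     0.0001] tool x for du=1,dv=1: [0. 1.] [ 1. -0.] op 0.0134
```

Call:
jog_arm:
  commands:
    - [[0,0.5,0],0]
    - [[0,0,0],0]
    - [[0,0,0],0]

```text
time: 18.25
tool_pos: [0.5951, 0.0167, 0.1433]
tool_rot: [-0.0, 0.574, 0.819, -0.0]
contact_force: [-0.8, 0.0, -0.9]
opening: 0.0132
```

Call:
jog_arm:
  commands:
    - [[0,0.5,0],0]
    - [[0,0,0],0]
    - [[0,0,0],0]

```text
time: 18.5
tool_pos: [0.5956, 0.0168, 0.1433]
tool_rot: [-0.0, 0.574, 0.819, -0.0]
contact_force: [0.1, -0.8, -1.2]
opening: 0.0129
```

```bash
python3 chk.py
```

```text
t 18.50 TCP u 56.1 v -1.1 z 143.3 psi 109.99 F u -0.1 v -0.8 z -1.2 M [ 0.031  0.05  -0.026] tilt [ 0. -0.] tool x for du=1,dv=1: [0. 1.] [ 1. -0.] op 0.0129
```

Call:
jog_arm:
  commands:
    - [[0,0.4,0],0]
    - [[0,0,0],0]
    - [[0,0,0],0]

```text
time: 18.75
tool_pos: [0.596, 0.017, 0.1433]
tool_rot: [-0.0, 0.574, 0.819, -0.0]
contact_force: [-0.5, -0.1, -0.7]
opening: 0.0132
```

Call:
jog_arm:
  commands:
    - [[0,0.4,0],0]
    - [[0,0,0],0]
    - [[0,0,0],0]

```text
time: 19.0
tool_pos: [0.5961, 0.017, 0.1433]
tool_rot: [-0.0, 0.574, 0.819, -0.0]
contact_force: [-1.0, -1.0, -1.3]
opening: 0.0131
```

```bash
python3 chk.py
```

```text
t 19.00 TCP u 56.7 v -1.1 z 143.3 psi 109.99 F u -1.3 v -0.6 z -1.3 M [-0.126  0.24   0.054] tilt [-0.     -0.0006] tool x for du=1,dv=1: [0. 1.] [ 1. -0.] op 0.0131
```

Contact: the moment stepped by about 0.27 N m (roughly 1.5 N) at TCP u = 56.6, which agrees with the vision estimate. I'm backing off 1.5 mm to centre the gap, then lowering slowly.

Call:
jog_arm:
  commands:
    - [[0.5,-0.8,0],0]
    - [[0,-0.7,0],0]
    - [[0,0,0],0]
    - [[0,0,0.8],0]
    - [[0,0,0.8],0]
    - [[0,0,0.8],0]
    - [[0,0,0.8],0]
    - [[0,0,0.8],0]
    - [[0,0,0],0]

```text
time: 19.75
tool_pos: [0.5946, 0.0171, 0.139]
tool_rot: [-0.0, 0.574, 0.819, -0.0]
contact_force: [-0.1, -0.3, -1.3]
opening: 0.0133
```

```bash
python3 chk.py
```

```text
t 19.75 TCP u 55.3 v -0.6 z 139.0 psi 109.99 F u -0.2 v -0.2 z -1.3 M [ 0.037 -0.027  0.032] tilt [ 0.0002 -0.0004] tool x for du=1,dv=1: [0. 1.] [ 1. -0.] op 0.0133
```

Call:
jog_arm:
  commands:
    - [[-0.6,0,0.5],0]
    - [[0,0,0.5],0]
    - [[0,0,0.5],0]
    - [[0,0,0.5],0]
    - [[0,0,0],0]

```text
time: 20.17
tool_pos: [0.5949, 0.0165, 0.1371]
tool_rot: [-0.0, 0.574, 0.819, -0.0]
contact_force: [0.1, -0.1, -0.6]
opening: 0.0134
```

```bash
python3 chk.py
python3 - <<'E'
from h import *
c=eyes.read_camera('scene');save('scene5',cv2.resize(c['color'][160:260,210:310],(600,600),interpolation=cv2.INTER_CUBIC))
E
```

```text
t 20.17 TCP u 55.3 v -1.2 z 137.1 psi 109.98 F u 0.1 v -0.1 z -0.6 M [-0.015 -0.019 -0.067] tilt [ 0.0001 -0.0002] tool x for du=1,dv=1: [0. 1.] [ 1. -0.] op 0.0134
```

View pics/scene5.png

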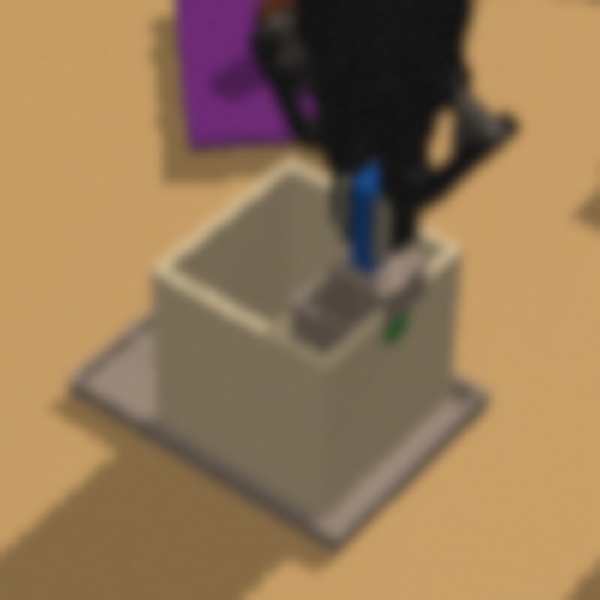

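The lip straddles the wall above the button at (398,325), with no rim contact. Lowering further.

Call:
jog_arm:
  commands:
    - [[0,0,0.7],0]
    - [[0,0,0.7],0]
    - [[0,0,0.7],0]
    - [[0,0,0.7],0]
    - [[0,0,0],0]

```text
time: 20.63
tool_pos: [0.595, 0.0165, 0.1344]
tool_rot: [0.0, 0.574, 0.819, 0.0]
contact_force: [0.7, 0.5, -2.1]
opening: 0.0135
```

Call:
jog_arm:
  commands:
    - [[0,0,0.7],0]
    - [[0,0,0.7],0]
    - [[0,0,0.7],0]
    - [[0,0,0.7],0]
    - [[0,0,0],0]

```text
time: 21.05
tool_pos: [0.5957, 0.0166, 0.1323]
tool_rot: [0.001, 0.574, 0.819, 0.001]
contact_force: [1.8, 1.0, 1.0]
opening: 0.0131
```

```bash
python3 chk.py
```

```text
t 21.05 TCP u 56.1 v -1.4 z 132.3 psi 109.99 F u 2.0 v 0.4 z 1.0 M [ 0.076 -0.362 -0.055] tilt [-0.0005  0.0019] tool x for du=1,dv=1: [0. 1.] [ 1. -0.] op 0.0131
```

Call:
jog_arm:
  commands:
    - [[0,0.6,0.5],0]
    - [[0,0,0.6],0]
    - [[0,0,0.6],0]
    - [[0,0,0],0]

```text
time: 21.38
tool_pos: [0.5959, 0.0166, 0.1304]
tool_rot: [0.0, 0.574, 0.819, 0.0]
contact_force: [1.2, -0.5, 2.9]
opening: 0.0136
```

```bash
python3 chk.py
```

```text
t 21.38 TCP u 56.4 v -1.4 z 130.4 psi 109.98 F u 0.9 v -0.9 z 2.9 M [ 0.076 -0.339  0.06 ] tilt [-0.0005  0.001 ] tool x for du=1,dv=1: [0. 1.] [ 1. -0.] op 0.0136
```

Call:
jog_arm:
  commands:
    - [[0,0,0.6],0]
    - [[0,0,0.6],0]
    - [[0,0,0.6],0]
    - [[0,0,0],0]

```text
time: 21.72
tool_pos: [0.5957, 0.0168, 0.1276]
tool_rot: [-0.0, 0.574, 0.819, 0.0]
contact_force: [3.3, 0.6, -0.7]
opening: 0.013
```

```bash
python3 chk.py
```

```text
t 21.72 TCP u 56.2 v -1.2 z 127.6 psi 109.98 F u 3.3 v -0.6 z -0.7 M [ 0.158 -0.674  0.049] tilt [0.0003 0.0001] tool x for du=1,dv=1: [0. 1.] [ 1. -0.] op 0.013
```

Call:
jog_arm:
  commands:
    - [[0,0,0.7],0]
    - [[0,0,0.7],0]
    - [[0,0,0.7],0]
    - [[0,0,0.7],0]
    - [[0,0,0.7],0]
    - [[0,0,0],0]

```text
time: 22.22
tool_pos: [0.5955, 0.0168, 0.1245]
tool_rot: [-0.0, 0.574, 0.819, -0.0]
contact_force: [2.3, 0.5, -0.1]
opening: 0.0133
```

```bash
python3 chk.py
```

```text
t 22.22 TCP u 56.0 v -1.1 z 124.5 psi 109.99 F u 2.3 v -0.3 z -0.1 M [ 0.239 -0.609  0.015] tilt [ 0.0002 -0.0002] tool x for du=1,dv=1: [0. 1.] [ 1. -0.] op 0.0133
```

Call:
jog_arm:
  commands:
    - [[0,0,0.6],0]
    - [[0,0,0.6],0]
    - [[0,0,0.6],0]
    - [[0,0,0],0]

```text
time: 22.55
tool_pos: [0.5955, 0.0167, 0.1228]
tool_rot: [-0.0, 0.574, 0.819, -0.0]
contact_force: [1.6, 0.9, 0.6]
opening: 0.0132
```

Call:
jog_arm:
  commands:
    - [[0,0,0.5],0]
    - [[0,0,0.5],0]
    - [[0,0,0],0]

```text
time: 22.8
tool_pos: [0.5955, 0.0167, 0.1218]
tool_rot: [-0.0, 0.574, 0.819, -0.0]
contact_force: [2.7, 0.8, -0.1]
opening: 0.0131
```

```bash
python3 chk.py
```

```text
t 22.80 TCP u 56.0 v -1.2 z 121.8 psi 109.98 F u 2.8 v -0.2 z -0.1 M [ 0.21  -0.655  0.003] tilt [-0.     -0.0001] tool x for du=1,dv=1: [0. 1.] [ 1. -0.] op 0.0131
```

Call:
jog_arm:
  commands:
    - [[0,0,0.4],0]
    - [[0,0,0],0]
    - [[0,0,0],0]

```text
time: 23.05
tool_pos: [0.5955, 0.0167, 0.1215]
tool_rot: [-0.0, 0.574, 0.819, -0.0]
contact_force: [2.3, 1.2, 0.2]
opening: 0.0137
```

Call:
jog_arm:
  commands:
    - [[0,0,0.4],0]
    - [[0,0,0],0]
    - [[0,0,0],0]

```text
time: 23.3
tool_pos: [0.5956, 0.0167, 0.1212]
tool_rot: [0.0, 0.574, 0.819, 0.0]
contact_force: [2.1, 0.6, 0.0]
opening: 0.0133
```

```bash
python3 chk.py
```

```text
t 23.30 TCP u 56.1 v -1.3 z 121.2 psi 109.99 F u 2.2 v -0.1 z 0.0 M [ 0.222 -0.672 -0.024] tilt [-0.0001  0.0002] tool x for du=1,dv=1: [0. 1.] [ 1. -0.] op 0.0133
```

Call:
jog_arm:
  commands:
    - [[0,0,0.4],0]
    - [[0,0,0],0]
    - [[0,0,0],0]

```text
time: 23.55
tool_pos: [0.5956, 0.0167, 0.1211]
tool_rot: [0.0, 0.574, 0.819, 0.0]
contact_force: [2.1, 0.8, 3.4]
opening: 0.0129
```

Call:
jog_arm:
  commands:
    - [[0,0,0.4],0]
    - [[0,0,0],0]
    - [[0,0,0],0]

```text
time: 23.8
tool_pos: [0.5956, 0.0167, 0.1211]
tool_rot: [0.0, 0.574, 0.819, 0.0]
contact_force: [1.1, 0.3, 6.1]
opening: 0.0135
```

```bash
python3 chk.py
```

```text
t 23.80 TCP u 56.1 v -1.2 z 121.1 psi 109.99 F u 1.2 v -0.1 z 6.1 M [ 0.292 -0.3   -0.001] tilt [-0.0003  0.0005] tool x for du=1,dv=1: [0. 1.] [ 1. -0.] op 0.0135
```

The lip is home: z stops at 121.1 mm (121.2 predicted) and the force rises to 6 N. Relieve the load, then release.

Call:
jog_arm:
  commands:
    - [[0,0.4,-0.4],0]
    - [[0,0,0],0]
    - [[0,0,0],0]

```text
time: 24.05
tool_pos: [0.5958, 0.0167, 0.1211]
tool_rot: [0.0, 0.574, 0.819, -0.0]
contact_force: [0.4, 0.6, 6.2]
opening: 0.0133
```

Call:
jog_arm:
  commands:
    - [[0,0,0],0]
    - [[0,0,0],0]
    - [[0,0,0],0]
    - [[0,0,0],0]
    - [[0,0,0],0]
  jaw: 0.6

```text
time: 24.47
tool_pos: [0.5953, 0.0167, 0.1198]
tool_rot: [-0.001, 0.574, 0.819, -0.001]
contact_force: [-0.3, 0.3, 0.7]
opening: 0.0514
```

Call:
jog_arm:
  commands:
    - [[0,0,-4],0]
    - [[0,0,-10],0]
    - [[0,0,-20],0]
    - [[0,0,-30],0]
    - [[0,0,-30],0]
    - [[0,0,-25],0]
    - [[0,0,-10],0]
    - [[0,0,0],0]
    - [[0,0,0],0]

```text
time: 25.22
tool_pos: [0.5963, 0.0168, 0.2501]
tool_rot: [0.001, 0.574, 0.819, 0.0]
contact_force: [-0.4, 0.5, 0.1]
opening: 0.0514
```

```bash
python3 chk.py
python3 - <<'E'
from h import *
from chk import *
o,c=wrist();save('w7',c['color']);cs=eyes.read_camera('scene');cd=eyes.read_camera('side')
a=cv2.resize(cs['color'][160:260,210:310],(400,400),interpolation=cv2.INTER_CUBIC);b=cv2.resize(cd['color'][140:220,220:300],(400,400),interpolation=cv2.INTER_CUBIC)
save('fin',np.hstack([a,b]))
P=cloud(c);z=P[...,2];ok=(c['range_z']>0);X=P[...,:2]-O;U=X@u*1e3;V=X@v*1e3;B=ok&(abs(U-45)<60)&(abs(V)<60)
for nm,lo,hi in(('top',.155,.166),('lip',.1085,.114),('rim',.1,.1075),('box',.082,.09)):
    m=B&(z>lo)&(z<hi);q=np.c_[U[m],V[m]].astype(np.float32)
    print(nm,m.sum(),'z %.4f'%np.median(z[m]),[np.round(i,1) for i in cv2.minAreaRect(q)] if len(q)>4 else '')
m=B&(z>.155)&(z<.166);A=np.c_[U[m],V[m],np.ones(m.sum())];print('top tilt',np.linalg.lstsq(A,z[m]*1e3,rcond=None)[0][:2])
E
```

```text
t 25.22 TCP u 56.8 v -1.4 z 250.1 psi 109.99 F u -0.2 v 0.6 z 0.1 M [-0.023 -0.019  0.032] tilt [-0.0006  0.0011] tool x for du=1,dv=1: [0. 1.] [ 1. -0.] op 0.0514
top 480 z 0.1593 [array([55.5,  0.7]), array([13.8, 21.8]), np.float64(0.3)]
lip 664 z 0.1095 [array([58.5,  0.5]), array([34.4, 31.9]), np.float64(89.7)]
rim 1293 z 0.1054 [array([27.2,  0.1]), array([ 84.2, 103.9]), np.float64(0.1)]
box 518 z 0.0854 [array([ 29.7, -10.9]), array([73.3, 88.8]), np.float64(89.9)]
top tilt [-0.00732275 -0.01351807]
```

View pics/fin.png

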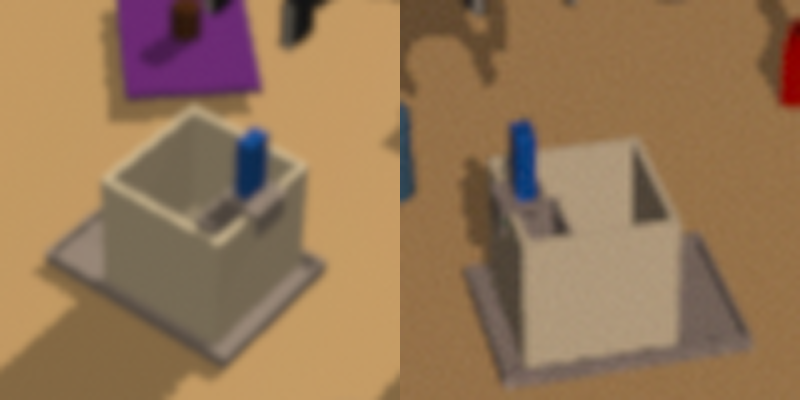

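View pics/w7.png

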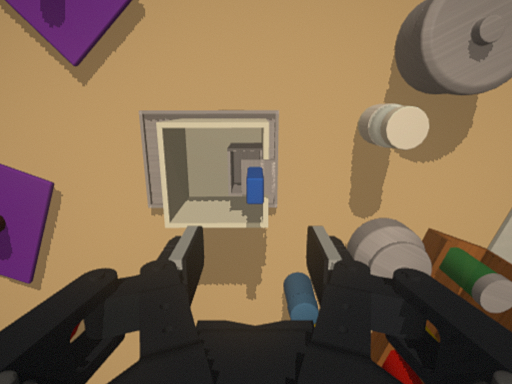

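The holder hangs over the button wall. The lip top is 4.1 mm above the rim, which is the lip's thickness, so it is fully home. It is 0.5 mm off centre, its yaw is within 0.3° and it is upright. The fingers are clear, so I'm handing in.

```bash
python3 -c "
from h import *
print(job.job_done())"
```

```text
the job is handed in; nothing more can be done
None
```

The job is done and handed in at about 25 s, with no verdict reported back.

- **Lid:** I took the cork lid off the pot and laid it flat on the blue mat. The picture taken just after release showed it level and about 3 mm off the mat's centre.
- **Finding the wall:** I lowered the steel holder's box into the pot and felt for the +x wall at 10 mm/s or slower. It touched with about 1.5 N, which fits a pot offset of about +17 mm.
- **Hanging the holder:** I backed off 1.5 mm and pressed the lip down past the button with about 4 N. It stopped on the rim, and the reading was still about 6 N (7–8 N on the rim, counting the holder's weight) after I backed off 0.4 mm and just before I released it.

In the last check the lip top was 4.1 mm above the rim, which is the lip's own 4 mm thickness, so it sits fully home. The holder was about 0.5 mm off centre across the wall, within 0.3° in yaw and upright, and the gripper was clear of everything.

No check failed. The two fixed cameras alone disagreed by several mm on the mat's centre, so I placed the lid from the wrist camera. I did not re-measure the lid or the bystanders at the very end.

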